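# Pass a tube rack through the spring gate of a transfer chute

### The arm

A 7-joint arm with a two-finger parallel gripper is mounted at the origin on the work surface. World frame = base frame: x ahead of the robot, y to its left, z up, the work surface at z = 0. Lengths are in mm, angles in rad, forces in N, time in s.
With the tool pointing down it reaches from about 400 to 875 mm from the base axis. Payload 4.4 kg.
Tool frame: the origin (TCP) lies where the fingers leave the gripper's body, on its centre line; the fingertips stand 73 mm ahead of it and the grasp point (between the pads) lies 54 mm ahead of it; z points along the fingers, y is the line along which they close (so a half turn about z gives the same grasp; the last joint's range is limited). The gripper opens to 85 mm and grips with 20 to 120 N. Pads are 22 mm wide; open, the fingers measure 114 mm over their backs; the gripper's body (76 mm by 85 mm) begins 54 mm behind the grasp point. The pads swing forward as they close: fully open they stand 13 mm farther back than shut.
Start: joints at [-1.381, 0.628, 0.038, 1.517, -0.027, 0.996, -0.02], TCP at [164.44, 628.869, 303.913] pointing down, gripper open.
Joint ranges: [-3.06, 3.06], [-0.37, 2.12], [-1.25, 1.32], [0.18, 2.47], [-1.1, 4.24], [0.23, 1.98], [-2.94, 2.94]. Speed limits (rad/s): [2.57, 2.57, 3.14, 3.14, 3.14, 3.14, 3.14].

### API

Orientations are given as [roll, pitch, yaw] about the fixed x, y, z axes, in that order (R = Rz(yaw) Ry(pitch) Rx(roll)).
In Python, from cell import ctrl gives the robot as it stands.
- The arm moves only by the tool send_rows, never from a script. Its argument "rows" is a list that holds one entry, the list of rows, each a list of 6 numbers: the shift along the tool's x, y, z in cm, then the turn, a rotation vector about the tool's x, y, z in rad. In form: [[[tx, ty, tz, wx, wy, wz], ...]]. A call has 1 to 10 rows; each row is the pose to reach, as a shift and turn from the pose commanded when the call began, along the tool's axes at that moment; what a row does not reach only later rows make up. A row lasts 1/10 s, in which the tool goes at most 50 mm and 8.59 degrees, less where a joint would pass 70% of its speed; a pose out of reach is approached as far as the arm can. A call with a gripper value outside its range is refused whole. "grip" is the closure in counts, from 0 (fully open) to 255 (shut), set as the call begins (left out, the last holds). The fingers move at their own pace and stop on an object; the grip force is fixed at half the most. Time passes only in rows, so rows that repeat a pose let the fingers close. It gives the time, the measured TCP pose, the force, the opening and the grip force at its end, in the units of the state.
- ctrl.read_state(): the state, without advancing time (a new reading comes with each control period).
- ctrl.get_image(name): name is "scene" or "top" or "wrist"; returns a dict with "pixels" (400x640x3 uint8, red, green, blue), "fx", "fy", "cx", "cy" (pixels), "D" ([k1, k2, p1, p2, k3] as OpenCV has them; the pictures are not rectified), "extrinsics" (4x4, takes a point from camera to world coordinates); the wrist camera has in their place "mount" (4x4, takes a point from camera to tool coordinates, whose origin is the TCP and whose axes are the flange's). Camera axes: x right, y up, looking along -z (the intrinsics and any distortion apply to the point x, -y, -z); pixel columns grow to the right and rows downward; lengths in mm; the calibration is good to about 2 mm. A picture is of the moment at which its call begins: read the wrist's pose just before it. There is no depth.
- ctrl.finish_job(): hands the job in; it is judged then, once.
The state is a dict: "clock": time; "qpos": joint angles; "qd": joint speeds; "tau": joint torques, N m; "eef_pos": TCP position; "tool_rot": TCP orientation; "force": force on the tool from outside, world axes, zero at the start; "torque": the same for the moment, N m; "width": finger opening in mm; "gripper_force": force on a finger pad.
Only numpy, scipy, OpenCV 4.12 (cv2) and the standard library are available. Lean on these libraries where they do the work, as an engineer would, in place of code of your own. Each camera call takes 0.05 s, during which the arm holds its last target. There are 200 camera calls.

### The job

On the glassworker's bench, push the steel rail beside the chute away from the lane to swing the spring gate up, and keep it held open with one fingertip while another fingertip pushes the wooden rack of glass tubes along the lane, until the whole rack is past the gate. Then let go so that the gate closes behind the rack. Only push: do not lift or grip the rack, do not let the gate and the rack knock together, and leave the other things on the bench alone.

Things in the scene. Friction and masses are not known exactly. Their poses are not given: they have to be found in the camera images.
- chute: Fixed aluminium chute. Origin: on the bench surface, on the lane's centre line, in the gate's plane. Its x = direction to push the rack, y = towards the gate's axle, z up. Lane floor at z 6 mm; lane 58 mm wide between two walls 4 mm thick, tops at z 18 mm, from x -250 mm (open end) to the end stop. Base plate from y -41 to 75 mm.
- chute_stop (a point): Middle of the face of the lane's end stop (an upright plate 45 mm high, 66 mm wide), at chute x 132, y 0, z 26 mm.
- gate_axle (a point): Point on the gate's axle in the gate's plane: chute x 0, y 57, z 22 mm. The axle is parallel to the chute's x axis and sits in two bearing blocks (12 mm long, 20 mm wide, tops at z 29 mm) at chute x -243 and 83 mm.
- gate (a joint): Gate angle about its axle, rad: 0 closed (arm level across the lane), 1.4 fully up. Sprung: falls shut when let go. The rack cannot push the arm aside. At 1.1 or more the arm is clear of the lane; at 1.2 its end is about 80 mm above the bench, at chute y 37 mm, and passes between the fingers of a gripper that straddles it. Pushing the rail to the chute's +y opens it, with 2 to 4 N.
- gate_arm_tip (a point): Middle of the free end of the gate's arm: a dark steel bar in the chute's plane x = 0, 8 mm thick along x, up to 16 mm high, reaching 55 mm from the axle. Closed, it ends at chute y 2 mm and spans z 20 to 36 mm.
- gate_rail (a point): Point at chute x -80 mm on the gate's round dark rail, 10 mm thick, parallel to the lane, from chute x -233 to 73 mm, 45 mm from the axle; turns with the gate. Closed: chute y 38, z 63 mm (no room for a finger between it and the rack; there is behind the rack). At 1.2 rad: y 88, z 54 mm. A finger can slide along it with the gate staying open. One strut at each end joins it to the axle.
- rack: Loose wooden rack, about 0.35 kg, 90 mm long (x, along the lane), 54 mm wide, end plates 62 mm high, six glass tubes fixed in it, tops 74 mm high. Origin: centre of its underside; its rear (to be pushed) is a flat plate at its x -45 mm. Starts in the lane before the gate; wholly past the gate when its origin is more than 50 mm beyond the gate's plane; meets the end stop at chute x 87 mm.
- block: Bystander: loose wooden block 150 x 70 x 45 mm beside the chute. Origin: centre of its underside.
- holder: Bystander: dark steel block with holes, 90 x 70 x 60 mm, beside the chute. Origin: centre of its underside.
- jar: Bystander: amber glass jar, 60 mm in diameter, 75 mm high, on the axle's side of the chute. Origin: centre of its underside.

How it is judged:
By the outcome, as a careful person would: the job done as asked, in the order asked, and still so for the second after the job is handed in, with the robot touching nothing.
It also fails if it takes over 42 s, if anything falls off the work surface, if the arm or the gripper's body presses on something with over 40 N, if the wrist force passes 120 N, or if a joint passes its speed limit or range.

## Working session

There is one attempt and no reset: what is moved stays moved. The work goes in short steps, Python scripts to look and compute and a tool call to move; the robot and the scene stay as the last step left them, time stands still between calls to the robot, and variables do not carry over. Pictures are saved under pics/ and viewed, at most 10 in all, crops included, and the job is handed in when it is done.

Besides the shell and the picture viewer there is one more tool, called after "Call:" by a JSON object that holds its "name" and its "arguments". send_rows: Moves the arm, as the interface text tells. Its arguments: {"type":"object","properties":{"rows":{"type":"array","items":{"type":"array","items":{"type":"array","items":{"type":"number"}}}},"grip":{"type":"number"}},"required":["rows"]}

```bash
mkdir -p pics; ls; python3 - <<'E'
from cell import ctrl
import cv2,numpy as np
s=ctrl.read_state()
print({k:np.round(v,3) for k,v in s.items()})
for n in("scene","top"):
    d=ctrl.get_image(n); cv2.imwrite(f"pics/{n}0.png",d["pixels"][:,:,::-1])
    print(n,d["fx"],d["fy"],d["cx"],d["cy"],d["D"],np.round(d["extrinsics"],3).tolist())
E
```

```text
pics
{'clock': np.float64(0.0), 'qpos': array([-1.381,  0.629,  0.038,  1.518, -0.027,  0.996, -0.02 ]), 'qd': array([ 0.001,  0.   , -0.001,  0.001, -0.001, -0.   , -0.   ]), 'tau': array([-0.0000e+00, -5.6340e+01,  1.2260e+00, -1.9344e+01,  1.1000e-02,
        1.1000e-02, -0.0000e+00]), 'eef_pos': array([164.33 , 628.377, 302.981]), 'tool_rot': array([-3.14 ,  0.   ,  2.886]), 'force': array([-0.038,  0.053,  0.774]), 'torque': array([-0.013,  0.02 , -0.069]), 'gripper_force': np.float64(0.0), 'width': np.float64(85.327)}
scene 485.9973393160935 485.9973393160935 323.3335942689318 195.82956239944872 [-0.05417375  0.          0.          0.          0.        ] [[-0.524, -0.68, 0.513, 1057.044], [0.852, -0.418, 0.316, 336.963], [-0.0, 0.603, 0.798, 765.045], [0.0, 0.0, 0.0, 1.0]]
top 407.337527726787 407.337527726787 315.15363456838503 204.55315567572825 [-0.03341623  0.          0.          0.          0.        ] [[0.021, 0.998, -0.061, 552.405], [-1.0, 0.021, 0.002, 64.464], [0.003, 0.06, 0.998, 861.566], [0.0, 0.0, 0.0, 1.0]]
```

View pics/scene0.png

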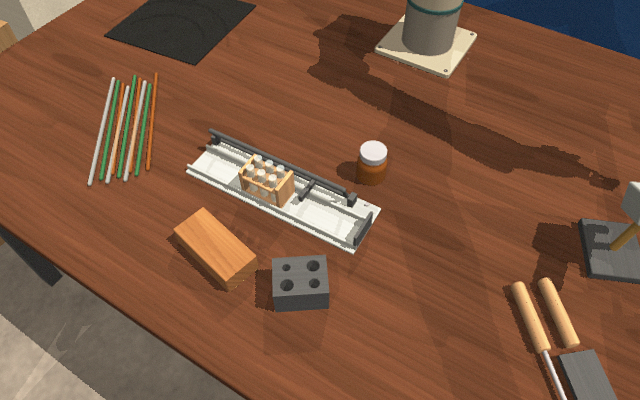

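View pics/top0.png

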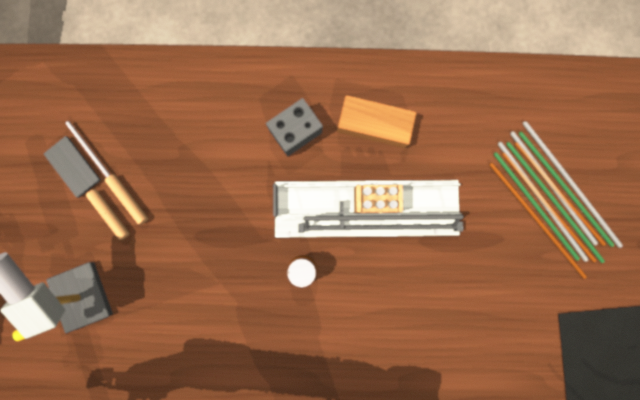

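Both views show the chute at top px (275–460, 180–237), with the lane direction to image left (world +y) and the axle side down (world −x). The rack is at about (380,198), the gate arm at about (345,210), the jar at (301,272), and the block and holder are on the far side. Next I'll measure the plate and rack.

```bash
cat > h.py <<'E'
from cell import ctrl
import cv2,numpy as np
def ray(d,uv,E=None):
    E=d["extrinsics"] if E is None else E
    K=np.array([[d["fx"],0,d["cx"]],[0,d["fy"],d["cy"]],[0,0,1]])
    p=cv2.undistortPoints(np.array(uv,float).reshape(-1,1,2),K,np.array(d["D"],float)).reshape(-1,2)
    return E[:3,3],np.c_[p[:,0],-p[:,1],-np.ones(len(p))]@E[:3,:3].T
def onz(d,uv,z,E=None):
    o,r=ray(d,uv,E); return o+r*((z-o[2])/r[:,2])[:,None]
E
python3 - <<'E'
from h import *
d=ctrl.get_image("top"); im=d["pixels"][:,:,::-1].copy()
c=im[165:250,260:475]; cv2.imwrite("pics/top_c.png",cv2.resize(c,None,fx=3.7,fy=3.7,interpolation=cv2.INTER_CUBIC))
h=cv2.cvtColor(im,cv2.COLOR_BGR2HSV)
m=((h[...,1]<40)&(h[...,2]>170)).astype(np.uint8); m[:165]=0;m[250:]=0;m[:,:260]=0;m[:,475:]=0
pts=np.argwhere(m)[:,::-1].astype(np.float32)
r=cv2.boxPoints(cv2.minAreaRect(pts)); print("plate px",r.tolist())
print("z5",onz(d,r,5).round(1).tolist())
w=((h[...,0]<20)&(h[...,1]>110)&(h[...,2]>150)).astype(np.uint8); w2=np.zeros_like(w); w2[180:218,350:410]=w[180:218,350:410]
r=cv2.boxPoints(cv2.minAreaRect(np.argwhere(w2)[:,::-1].astype(np.float32)));print("rack px",r.tolist(),onz(d,r,68).round(1).tolist())
E
```

```text
plate px [[274.22186279296875, 181.91769409179688], [458.93182373046875, 179.260009765625], [459.72625732421875, 234.47158813476562], [275.01629638671875, 237.1292724609375]]
z5 [[650.5, 150.1, 5.0], [664.6, -242.0, 5.0], [547.5, -243.6, 5.0], [534.2, 145.3, 5.0]]
rack px [[355.0, 212.0], [355.0, 186.0], [399.0, 186.0], [399.0, 212.0]] [[587.6, -15.3, 68.0], [638.6, -14.6, 68.0], [640.4, -101.0, 68.0], [589.4, -101.4, 68.0]]
```

View pics/top_c.png

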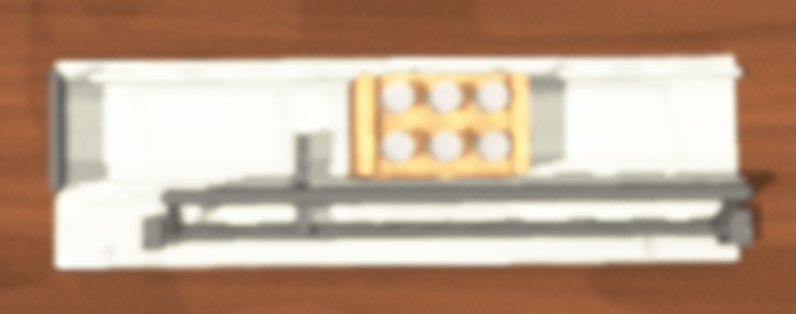

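The crop shows the arm tip at crop (313,133), the rail from (163,195) to (750,190), the rack's rear top edge at u=528, and the plate corners. The bearing blocks are at (155,232) and (738,228).

```bash
python3 - <<'E'
from h import *
d=ctrl.get_image("top")
f=lambda u,v,z:onz(d,[[260+(u+.5)/3.7-.5,165+(v+.5)/3.7-.5]],z)[0].round(1)
for n,a in dict(armtip_top=(313,133,36),rail0=(163,195,63),rail1=(750,188,63),rearA=(528,75,68),rearB=(528,177,68),frontA=(350,76,68),frontB=(350,180,68),stoptop=(57,130,45),open1=(736,57,18),open2=(738,260,4),blk1=(153,230,29),blk2=(738,228,29)).items(): print(n,f(*a))
E
```

```text
armtip_top [611.8   3.7  36. ]
rail0 [575.3  84.6  63. ]
rail1 [ 585.4 -227.9   63. ]
rearA [ 642.7 -107.5   68. ]
rearB [ 588.6 -107.9   68. ]
frontA [640.2 -13.   68. ]
frontB [585.1 -13.8  68. ]
stoptop [609.9 143.5  45. ]
open1 [ 661.3 -236.5   18. ]
open2 [ 546.6 -242.6    4. ]
blk1 [556.8  90.6  29. ]
blk2 [ 564.5 -233.7   29. ]
```

```bash
cat >> h.py <<'E'
from scipy.spatial.transform import Rotation as R
O=np.array([615,7,0.]); X=np.array([-.034,.9994,0]); Y=np.array([-.9994,-.034,0]); B=np.c_[X,Y,[0,0,1]]
def tochute(p): return (np.asarray(p)-O)@B
def shift(c,s):
    T=R.from_euler("xyz",s["tool_rot"]); G=R.from_matrix(np.c_[X,-Y,[0,0,-1]])
    return T.inv().apply(O+B@np.array(c,float)-s["eef_pos"])/10,(T.inv()*G).as_rotvec()
E
python3 - <<'E'
from h import *
s=ctrl.read_state(); print(shift([-155,-25,220],s))
E
```

```text
(array([-66.14896783, -62.86033579,   8.41046264]), array([-9.94085128e-04,  7.68311134e-04,  1.28097014e+00]))
```

Call:
{"name": "send_rows", "arguments": {"rows": [[[-66.1, -62.9, 8.4, 0, 0, 1.28], [-66.1, -62.9, 8.4, 0, 0, 1.28], [-66.1, -62.9, 8.4, 0, 0, 1.28], [-66.1, -62.9, 8.4, 0, 0, 1.28], [-66.1, -62.9, 8.4, 0, 0, 1.28], [-66.1, -62.9, 8.4, 0, 0, 1.28], [-66.1, -62.9, 8.4, 0, 0, 1.28], [-66.1, -62.9, 8.4, 0, 0, 1.28], [-66.1, -62.9, 8.4, 0, 0, 1.28], [-66.1, -62.9, 8.4, 0, 0, 1.28]]], "grip": 65}}

```text
clock: 1.2
eef_pos: [427.2, 204.0, 258.0]
tool_rot: [3.141, 0.0, 1.605]
force: [0.6, -0.3, 0.9]
width: 63.3
gripper_force: 0.0
```

```bash
python3 - <<'E'
from h import *
s=ctrl.read_state(); print(s["clock"],s["eef_pos"],s["width"],tochute(s["eef_pos"]),shift([-155,-25,220],s))
E
```

```text
1.2 [427.20571974 204.02708996 257.95892078] 63.313670525197914 [203.29387924 180.98268263 257.95892078] (array([-35.82730988,  20.60109951,   3.80297661]), array([ 3.21731213e-04,  1.27528511e-05, -1.03640465e-04]))
```

Call:
{"name": "send_rows", "arguments": {"rows": [[[-35.8, 20.6, 3.8, 0, 0, 0], [-35.8, 20.6, 3.8, 0, 0, 0], [-35.8, 20.6, 3.8, 0, 0, 0], [-35.8, 20.6, 3.8, 0, 0, 0], [-35.8, 20.6, 3.8, 0, 0, 0], [-35.8, 20.6, 3.8, 0, 0, 0], [-35.8, 20.6, 3.8, 0, 0, 0], [-35.8, 20.6, 3.8, 0, 0, 0], [-35.8, 20.6, 3.8, 0, 0, 0], [-35.8, 20.6, 3.8, 0, 0, 0]]]}}

```text
clock: 2.2
eef_pos: [645.2, -149.0, 219.3]
tool_rot: [-3.141, 0.002, 1.601]
force: [-0.7, 0.4, -0.7]
width: 63.7
gripper_force: 0.0
```

```bash
python3 - <<'E'
from h import *
s=ctrl.read_state(); print(s["clock"],s["width"],tochute(s["eef_pos"]),shift([-155,-25,150],s))
d=ctrl.get_image("wrist"); cv2.imwrite("pics/w1.png",d["pixels"][:,:,::-1])
d=ctrl.get_image("scene"); cv2.imwrite("pics/s1.png",d["pixels"][:,:,::-1])
E
```

```text
2.2 63.68728810437427 [-156.91871579  -24.83545166  219.27106215] (array([0.20775832, 0.01724001, 6.92666466]), array([-0.00023506,  0.00218633, -0.00366862]))
```

View pics/w1.png

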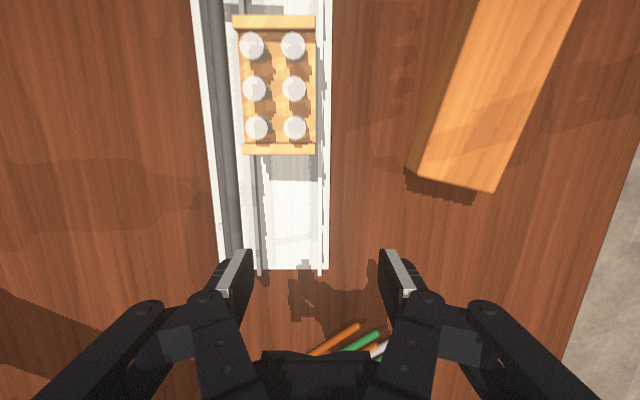

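Wrist view: image up is chute +x and image left is +y. The rack's rear top edge is at v≈153 (u 243–314), the lane's open end at v≈268, the right wall at u≈329 and the rail at u≈229. The fingers are at (235,270) and (400,270).

```bash
python3 - <<'E'
from h import *
s=ctrl.read_state(); d=ctrl.get_image("wrist")
T=np.eye(4); T[:3,:3]=R.from_euler("xyz",s["tool_rot"]).as_matrix(); T[:3,3]=s["eef_pos"]
E=T@np.array(d["mount"])
for n,a in dict(rearL=(243,153,68),rearR=(314,153,68),open=(300,268,6),wallR=(329,200,18),wallR2=(330,20,18),rail=(231,200,63),rail2=(211,60,63),blockc=(495,192,45),blockd=(420,175,45)).items(): print(n,tochute(onz(d,[a[:2]],a[2],E)[0]).round(1))
t=ctrl.get_image("top"); print("jar",tochute(onz(t,[[301,272]],75)[0]).round(1))
print(np.round(d["mount"],2).tolist())
o,r=ray(d,[[235,250],[397,250]],E)
# fingertip: intersect with plane of tool x=0 -> z
Ti=np.linalg.inv(T)
for q in r:
    a=Ti[:3,:3]@o+Ti[:3,3]; b=Ti[:3,:3]@q
    for xx in(11,0,-11): print(xx,(a+b*((xx-a[0])/b[0])).round(1))
E
```

```text
rearL [-108.9   28.6   68. ]
rearR [-108.9  -23.7   68. ]
open [-241.    -8.3    6. ]
wallR [-161.1  -37.6   18. ]
wallR2 [-11.2 -36.2  18. ]
rail [-146.8   42.    63. ]
rail2 [-45.9  47.   63. ]
blockc [-145.3 -176.    45. ]
blockd [-130.6 -111.5   45. ]
jar [ 85.  142.1  75. ]
[[-0.0, 0.95, 0.31, 77.7], [1.0, 0.0, 0.0, 0.86], [0.0, 0.31, -0.95, -70.3], [0.0, 0.0, 0.0, 1.0]]
11 [ 11.  -37.7  59.8]
0 [  0.  -44.1  81.2]
-11 [-11.  -50.4 102.7]
11 [11.  39.8 59.7]
0 [ 0.  46.2 81.1]
-11 [-11.   52.6 102.6]
```

View pics/s1.png

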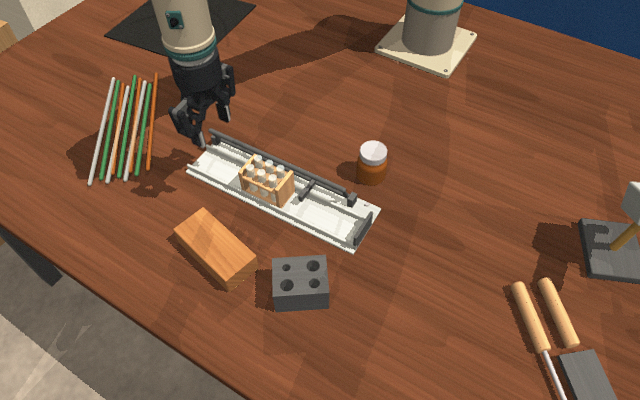

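The scene shows the gripper over the open end and clear of everything. I'll lower it behind the rack with both fingers on the lane side of the rail.

Call:
{"name": "send_rows", "arguments": {"rows": [[[0.5, 0, 4, 0, 0, 0], [0.5, 0, 7, 0, 0, 0], [0.5, 0, 9, 0, 0, 0], [0.5, 0, 10, 0, 0, 0], [0.5, 0, 10.6, 0, 0, 0], [0.5, 0, 11.1, 0, 0, 0], [0.5, 0, 11.1, 0, 0, 0], [0.5, 0, 11.1, 0, 0, 0]]]}}

```text
clock: 3.2
eef_pos: [645.2, -140.1, 109.9]
tool_rot: [3.14, 0.0, 1.606]
force: [-0.1, -0.5, -0.1]
width: 63.8
gripper_force: 0.0
```

```bash
python3 - <<'E'
from h import *
s=ctrl.read_state(); print(s["clock"],s["width"],tochute(s["eef_pos"]),s["force"],shift([-150,38,108],s))
a=ctrl.get_image("wrist")["pixels"][:,:,::-1];b=ctrl.get_image("scene")["pixels"][90:250,140:400,::-1]
cv2.imwrite("pics/c2.png",np.hstack([cv2.resize(a,(440,275)),cv2.resize(b,(360,222)).__class__(shape=(275,360,3),dtype=np.uint8)*0+cv2.copyMakeBorder(cv2.resize(b,(360,222)),0,53,0,0,0)]))
E
```

```text
3.2 63.825988393150816 [-148.06350202  -25.20135714  109.92605816] [-0.07194033 -0.49155736 -0.13826798] (array([-0.18625458, -6.32055553,  0.18437807]), array([0.00131117, 0.00031255, 0.00105784]))
```

View pics/c2.png

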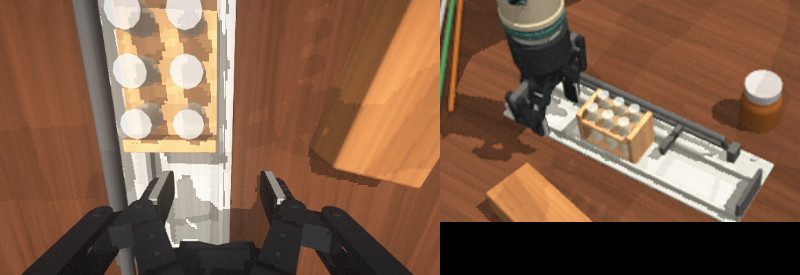

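The left finger is between the rail and the lane, clear of the rack's rear. I'll push toward +y slowly.

Call:
{"name": "send_rows", "arguments": {"rows": [[[0, -0.8, 0.1, 0, 0, 0], [0, -1.5, 0.1, 0, 0, 0], [0, -2, 0.1, 0, 0, 0], [0, -2.5, 0.1, 0, 0, 0], [0, -3, 0.1, 0, 0, 0], [0, -3, 0.1, 0, 0, 0]]]}}

```text
clock: 3.9
eef_pos: [613.7, -141.3, 108.1]
tool_rot: [-3.14, -0.0, 1.605]
force: [3.1, 0.3, 1.5]
width: 63.7
gripper_force: 1.2
```

```bash
python3 - <<'E'
from h import *
s=ctrl.read_state(); print(s["clock"],tochute(s["eef_pos"]),s["force"],s["torque"],shift([-150,38,108],s))
E
```

```text
3.9 [-148.15546865    6.31862629  108.08062188] [3.11638501 0.25813245 1.50386785] [ 0.00497382 -0.33509633 -0.01309892] (array([-0.18220375, -3.16811959,  0.0122507 ]), array([-0.00133196, -0.00017072,  0.0005052 ]))
```

Call:
{"name": "send_rows", "arguments": {"rows": [[[0, -0.6, 0, 0, 0, 0], [0, -1.2, 0, 0, 0, 0], [0, -1.8, 0, 0, 0, 0], [0, -2.4, 0, 0, 0, 0], [0, -2.9, 0, 0, 0, 0], [0, -3.2, 0, 0, 0, 0], [0, -3.2, 0, 0, 0, 0]]]}}

```text
clock: 4.6
eef_pos: [582.7, -142.1, 108.0]
tool_rot: [3.141, -0.0, 1.606]
force: [3.4, 0.8, -2.1]
width: 63.5
gripper_force: 2.1
```

```bash
python3 - <<'E'
from h import *
s=ctrl.read_state(); print(s["clock"],tochute(s["eef_pos"]),s["force"],s["torque"])
a=ctrl.get_image("top")["pixels"][165:250,260:475,::-1];b=ctrl.get_image("scene")["pixels"][90:250,170:400,::-1]
cv2.imwrite("pics/c3.png",np.vstack([cv2.resize(a,(600,237),interpolation=2),cv2.resize(b,(500,348),interpolation=2)if 0 else cv2.copyMakeBorder(cv2.resize(b,(500,348),interpolation=2),0,0,0,100,0)]))
E
```

```text
4.6 [-147.89668363   37.35646618  108.00508925] [ 3.39858761  0.84821021 -2.0657642 ] [ 0.0401917  -0.88752333 -0.04141718]
```

View pics/c3.png

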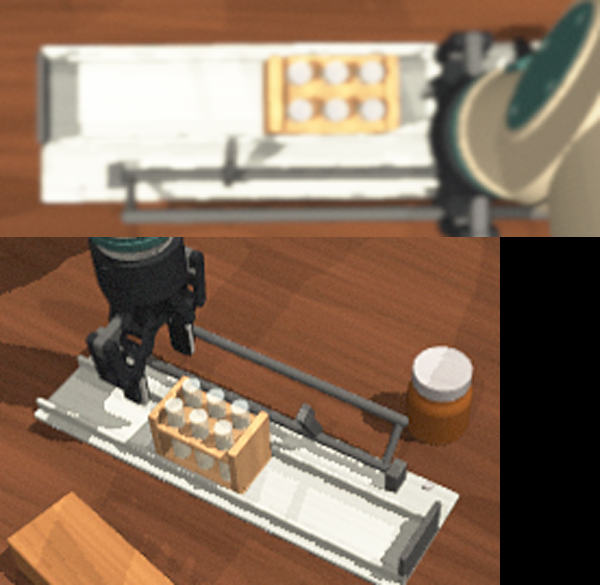

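The gate is up: the rail lies outside the plate (top crop v≈214) and the arm stands with its tip at crop (232,140). I'll check the angle.

```bash
python3 - <<'E'
from h import *
d=ctrl.get_image("top")
f=lambda u,v,z:tochute(onz(d,[[260+u/2.79,165+v/2.79]],z)[0]).round(1)
for z in(50,54,58):print(z,f(300,214,z),f(150,216,z))
print("axle",f(300,173,22),"armtip",f(232,140,78), "jar ok")
s=ctrl.read_state();print(s["clock"])
E
```

```text
50 [-47.   86.8  50. ] [59.8 86.7 50. ]
54 [-46.5  86.7  54. ] [59.8 86.6 54. ]
58 [-46.   86.5  58. ] [59.8 86.5 58. ]
axle [-51.3  57.5  22. ] armtip [ 2.6 34.4 78. ] jar ok
4.75
```

Call:
{"name": "send_rows", "arguments": {"rows": [[[0, -0.2, 0, 0, 0, 0], [0, -0.35, 0, 0, 0, 0], [0.6, -0.35, 0, 0, 0, 0], [1.1, -0.35, 0, 0, 0, 0], [1.5, -0.35, 0, 0, 0, 0], [1.8, -0.35, 0, 0, 0, 0], [2.1, -0.35, 0, 0, 0, 0], [2.4, -0.35, 0, 0, 0, 0], [2.7, -0.35, 0, 0, 0, 0], [3.0, -0.35, 0, 0, 0, 0]]]}}

```text
clock: 5.75
eef_pos: [578.2, -112.9, 108.1]
tool_rot: [3.141, 0.001, 1.605]
force: [3.4, -3.9, 0.4]
width: 64.0
gripper_force: 2.4
```

```bash
python3 - <<'E'
from h import *
s=ctrl.read_state(); print(s["clock"],tochute(s["eef_pos"]),s["force"],s["torque"],shift([15,40.8,108],s))
E
```

```text
5.75 [-118.56171548   40.8602509   108.1154449 ] [ 3.38693132 -3.88293595  0.38756232] [-0.79609004 -0.58899908  0.03899984] (array([ 1.33564008e+01,  9.15268156e-03, -4.17384437e-04]), array([0.00012416, 0.00089566, 0.00022088]))
```

Call:
{"name": "send_rows", "arguments": {"rows": [[[0.4, 0, 0, 0, 0, 0], [0.9, 0, 0, 0, 0, 0], [1.4, 0, 0, 0, 0, 0], [1.9, 0, 0, 0, 0, 0], [2.4, 0, 0, 0, 0, 0], [2.9, 0, 0, 0, 0, 0], [3.4, 0, 0, 0, 0, 0], [3.9, 0, 0, 0, 0, 0], [4.3, 0, 0, 0, 0, 0], [4.5, 0, 0, 0, 0, 0]]]}}

```text
clock: 6.75
eef_pos: [576.7, -67.5, 108.1]
tool_rot: [3.141, 0.001, 1.606]
force: [3.1, -4.1, -0.3]
width: 63.7
gripper_force: 2.6
```

```bash
python3 - <<'E'
from h import *
s=ctrl.read_state(); print(s["clock"],tochute(s["eef_pos"]),s["force"],s["torque"],shift([15,40.8,108],s))
a=ctrl.get_image("wrist")["pixels"][:,:,::-1];b=ctrl.get_image("scene")["pixels"][90:250,170:400,::-1]
cv2.imwrite("pics/c4.png",np.hstack([cv2.resize(a,(400,250)),cv2.resize(b,(359,250),interpolation=2)]))
E
```

```text
6.75 [-73.12308324  40.81685056 108.10793752] [ 3.13626798 -4.10553335 -0.30803262] [-0.87630761 -0.61577044  0.03768347] (array([8.81243523e+00, 8.94412867e-03, 6.21850794e-03]), array([0.00015268, 0.00051927, 0.00080367]))
```

View pics/c4.png

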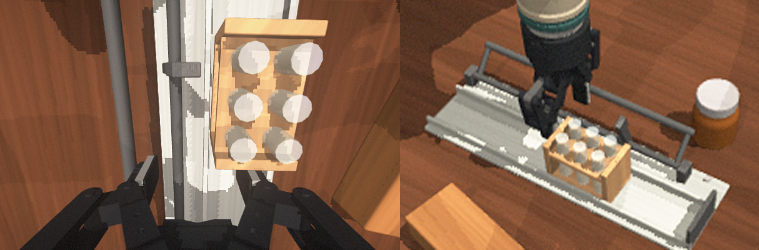

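The rack is sliding along the lane and the raised arm (wrist px 180,70) is clear of it and between the fingers. I'll carry on.

Call:
{"name": "send_rows", "arguments": {"rows": [[[0.4, 0, 0, 0, 0, 0], [0.9, 0, 0, 0, 0, 0], [1.4, 0, 0, 0, 0, 0], [1.9, 0, 0, 0, 0, 0], [2.4, 0, 0, 0, 0, 0], [2.9, 0, 0, 0, 0, 0], [3.4, 0, 0, 0, 0, 0], [3.9, 0, 0, 0, 0, 0], [4.3, 0, 0, 0, 0, 0], [4.5, 0, 0, 0, 0, 0]]]}}

```text
clock: 7.85
eef_pos: [575.0, -22.7, 108.1]
tool_rot: [3.142, 0.001, 1.605]
force: [2.9, -4.6, 0.9]
width: 63.7
gripper_force: 2.6
```

Call:
{"name": "send_rows", "arguments": {"rows": [[[0.4, 0, 0, 0, 0, 0], [0.9, 0, 0, 0, 0, 0], [1.4, 0, 0, 0, 0, 0], [1.9, 0, 0, 0, 0, 0], [2.4, 0, 0, 0, 0, 0], [2.9, 0, 0, 0, 0, 0], [3.4, 0, 0, 0, 0, 0], [3.9, 0, 0, 0, 0, 0], [4.2, 0, 0, 0, 0, 0], [4.3, 0, 0, 0, 0, 0]]]}}

```text
clock: 8.85
eef_pos: [573.4, 20.2, 108.1]
tool_rot: [-3.141, 0.001, 1.605]
force: [2.3, -4.9, 0.4]
width: 63.5
gripper_force: 2.7
```

```bash
python3 - <<'E'
from h import *
s=ctrl.read_state(); print(s["clock"],tochute(s["eef_pos"]),s["force"],s["torque"])
a=ctrl.get_image("wrist")["pixels"][:,:,::-1];b=ctrl.get_image("scene")["pixels"][90:250,170:400,::-1]
cv2.imwrite("pics/c5.png",np.hstack([cv2.resize(a,(400,250)),cv2.resize(b,(359,250),interpolation=2)]))
E
```

```text
8.85 [ 14.55789971  41.12443503 108.0858719 ] [ 2.27682316 -4.93646717  0.4490573 ] [-0.94154901 -0.55875204  0.02044321]
```

View pics/c5.png

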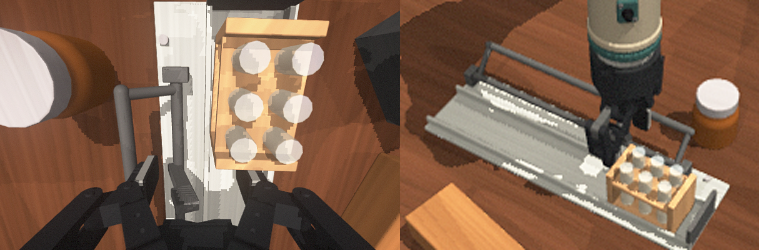

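The rack's rear is about 20 mm beyond the raised arm, which stands between the fingers at wrist px (185,190), and it is still short of the stop. I'll slide back behind the gate's plane with the rail still held.

Call:
{"name": "send_rows", "arguments": {"rows": [[[-0.4, 0, 0, 0, 0, 0], [-1, 0, 0, 0, 0, 0], [-1.8, 0, 0, 0, 0, 0], [-2.6, 0, 0, 0, 0, 0], [-3.4, 0, 0, 0, 0, 0], [-4.2, 0, 0, 0, 0, 0], [-5, 0, 0, 0, 0, 0], [-5.7, 0, 0, 0, 0, 0], [-6, 0, 0, 0, 0, 0], [-6, 0, 0, 0, 0, 0]]]}}

```text
clock: 9.95
eef_pos: [575.7, -40.7, 108.1]
tool_rot: [3.141, 0.001, 1.605]
force: [2.9, -1.4, 0.7]
width: 63.4
gripper_force: 1.3
```

Call:
{"name": "send_rows", "arguments": {"rows": [[[0, 0.6, 0, 0, 0, 0], [0, 1.2, 0, 0, 0, 0], [0, 1.8, 0, 0, 0, 0], [0, 2.4, 0, 0, 0, 0], [0, 3, 0, 0, 0, 0], [0, 3.5, 0, 0, 0, 0], [0, 4, 0, 0, 0, 0], [0, 4.5, 0, 0, 0, 0], [0, 4.9, 0, 0, 0, 0], [0, 5.3, 0, 0, 0, 0]]]}}

```text
clock: 10.95
eef_pos: [628.7, -37.5, 108.0]
tool_rot: [-3.141, -0.0, 1.606]
force: [-0.1, -0.6, -0.0]
width: 63.6
gripper_force: 0.0
```

Call:
{"name": "send_rows", "arguments": {"rows": [[[0, 0.5, 0, 0, 0, 0], [0, 1.0, 0, 0, 0, 0], [0, 1.4, 0, 0, 0, 0], [0, 1.4, 0, 0, 0, 0], [0, 1.4, -2, 0, 0, 0], [0, 1.4, -5, 0, 0, 0], [0, 1.4, -8, 0, 0, 0], [0, 1.4, -11, 0, 0, 0], [0, 1.4, -13, 0, 0, 0], [0, 1.4, -13, 0, 0, 0]]]}}

```text
clock: 11.95
eef_pos: [644.1, -37.4, 241.3]
tool_rot: [3.136, 0.0, 1.606]
force: [0.2, 0.0, -0.3]
width: 63.6
gripper_force: 0.0
```

```bash
python3 - <<'E'
from h import *
s=ctrl.read_state(); print(s["clock"],tochute(s["eef_pos"]),s["force"],s["torque"])
a=ctrl.get_image("wrist")["pixels"][:,:,::-1];b=ctrl.get_image("scene")["pixels"][90:250,170:400,::-1]
cv2.imwrite("pics/c6.png",np.hstack([cv2.resize(a,(400,250)),cv2.resize(b,(359,250),interpolation=2)]))
E
```

```text
11.95 [-45.40159553 -27.55751412 241.33432022] [ 0.19787942  0.03943236 -0.26280849] [-0.00045462 -0.04487553 -0.00279393]
```

View pics/c6.png

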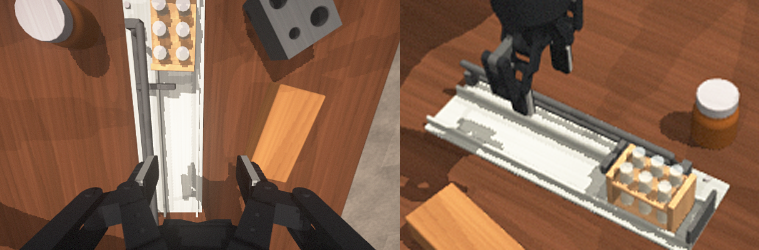

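The gate is closed (arm at wrist px 160,87) behind the rack (rear edge at v≈70), with a gap between them. The gripper is clear and the bystanders haven't moved.

```bash
python3 -c "
from cell import ctrl
print(ctrl.finish_job())"
```

```text
the job is handed in; nothing more can be done
None
```

I handed the job in at about 12 s: the rack is past the gate, which closed behind it with a gap between them, the gripper is clear, and I saw no disturbance to the jar, block or holder; no verdict was returned.

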